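# Set the plate rack's clamp screw: down to the bottom, then an eighth of a turn back

### The arm

A 6-joint arm with a two-finger parallel gripper is mounted at the origin on the work surface. World frame = base frame: x ahead of the robot, y to its left, z up, the work surface at z = 0. Lengths are in m, angles in rad, forces in N, time in s.
With the tool pointing down it reaches from about 0.3 to 0.875 m from the base axis. Payload 6.4 kg.
Tool frame: the origin (TCP) lies on the centre line of the jaws, within the pads' length; the fingertips stand 25 mm ahead of it and the grasp point (between the pads) lies 6 mm ahead of it (ctrl.tip_reach is the distance from the TCP to the fingertips, in m); z points along the fingers, y is the line along which they close (so a half turn about z gives the same grasp; the last joint's range is limited). The gripper opens to 85 mm and grips with 20 to 120 N. Pads are 22 mm wide; open, the fingers measure 114 mm over their backs; the gripper's body (76 mm by 85 mm) begins 54 mm behind the grasp point. The pads swing forward as they close: fully open they stand 13 mm farther back than shut.
Start: joints at [0.965, 0.181, 1.607, -0, 1.354, -0.206], TCP at [0.224, 0.53, 0.256] pointing down, gripper open.
Joint ranges: [-2.99, 2.99], [-0.89, 2.07], [0.3, 2.58], [-1.14, 4.28], [0, 2.63], [-3.12, 3.12]. Speed limits (rad/s): [2.57, 2.57, 3.01, 3.14, 3.14, 3.14].

### API

Orientations are given as a unit quaternion [w, x, y, z].
In Python, from bench import ctrl gives the robot as it stands.
- The arm moves only by the tool servo_tool, never from a script. Its argument "motion" is a list that holds one entry, the list of rows, each a list of 5 numbers: the shift along the tool's x, y, z in cm, then the turn about the tool's z in degrees, then the closure, from -1 (fully open) to 1 (shut). In form: [[[dx, dy, dz, twist, claw], ...]]. A call has 1 to 5 rows; each row is the pose to reach, as a shift and turn from the pose commanded when the call began, along the tool's axes at that moment; what a row does not reach only later rows make up. A row lasts 1/10 s, in which the tool goes at most 50 mm and 8.59 degrees, less where a joint would pass 70% of its speed; a pose out of reach is approached as far as the arm can. A call with a gripper value outside its range is refused whole. The fingers move at their own pace and stop on an object; the grip force is fixed at half the most. Time passes only in rows, so rows that repeat a pose let the fingers close. It gives the time, the measured TCP pose, the force, the opening and the grip force at its end, in the units of the state.
- ctrl.get_obs(): the state, without advancing time (a new reading comes with each control period).
- ctrl.camera(name): name is "side" or "top" or "wrist"; returns a dict with "pixels" (480x640x3 uint8, red, green, blue), "depth" (480x640 float32, m along the optical axis (not along the pixel's ray), 0 where there is no reading), "fx", "fy", "cx", "cy" (pixels), "R" (3x3) and "t" (3): a world point X has camera coordinates R X + t; the wrist camera has in their place "hand_eye" (4x4, takes a point from camera to tool coordinates, whose origin is the TCP and whose axes are the flange's). Camera axes: x right, y down, z forward; pixel columns grow to the right and rows downward; lengths in m; the calibration is good to about 2 mm. A picture is of the moment at which its call begins: read the wrist's pose just before it.
- ctrl.hand_in(): hands the job in; it is judged then, once.
The state is a dict: "time_s": time; "q": joint angles; "dq": joint speeds; "joint_efforts": joint torques, N m; "eef_pos": TCP position; "eef_rot": TCP orientation; "wrist_force": force on the tool from outside, world axes, zero at the start; "torque": the same for the moment, N m; "opening": opening from 0.0 (shut) to 1.0 (fully open); "grasp_force": force on a finger pad.
Only numpy, scipy, OpenCV 4.12 (cv2) and the standard library are available. Lean on these libraries where they do the work, as an engineer would, in place of code of your own. Each camera call takes 0.05 s, during which the arm holds its last target. There are 200 camera calls.

### The job

Set the wing screw on the plate rack, the small stand whose arm carries a row of upright prongs: turn it clockwise until it bottoms, then back it off an eighth of a turn (45 degrees) from there and let go. Leave the same screw on the mug stand (the one with a single ball-tipped post) alone, and do not push the chrome soap pump about or knock it over.

Things in the scene. Friction and masses are not known exactly. Their poses are not given: they have to be found in the camera images.
- plate_screw (a joint): Turn of the plate rack's wing screw, rad. 0 = bottomed on a hard stop, the wing then in line with the rack's arm; grows anticlockwise from above (backing off). Starts 60 to 85 degrees backed off, so one grasp does the job. Light steady drag (0.06 N m); neither rises nor sinks as it turns; stays where left; turning the gripper some 10 degrees past the stop does no harm.
- plate_wing (a point): Grip point on the turning axis, mid-blade, 85 mm above the counter. The steel wing is an upright blade 62 mm long (x), 10 thick (y), from 71 to 98 mm up, over a 50 x 44 mm block topping out at 55 mm, on a fixed 84 mm round foot. The arm points away from the robot within 20 degrees; 95 to 180 mm out it has three pairs of thin prongs 102 mm high. The two stands may swap sides.
- mug_wing_tip (a point): One end of the identical wing on the mug stand, 31 mm from its turning axis, 86 mm above the counter; x points from the axis to this end, z up. The mug stand is like the plate rack but its arm ends in one upright post 132 mm high with a ball tip. This screw is not to be turned.
- soap_pump: Loose chrome soap pump, an upright cylinder 62 mm in diameter with a pump spout, 167 mm high in all, 0.4 kg; origin at the centre of its underside, z up. It stands beyond and between the two stands.
There are look-alikes about, which are no part of the job. Leave any blue or red look-alike of the part that bears plate_screw alone.

How it is judged:
On the way:
1. the plate rack's screw has been turned down to its stop (within 7 degrees) (value of joint plate_screw below 0.12 rad), for 0.1 s.
At the end, for the whole second after the job is handed in: After bottoming, the plate rack's screw rests backed off 45 degrees from its stop, within 12.5 degrees either way; the mug stand's screw has not been turned (its wing tip within 8 mm of its start) and the soap pump still stands upright within 30 mm of where it was (value of joint plate_screw between 0.565 and 1.005 rad and velocity of joint plate_screw between -0.05 and 0.05 rad/s and distance of mug_wing_tip from where it was at the start of the episode below 0.008 m and angle between soap_pump's own z axis and vertical below 0.3 rad and distance of soap_pump from where it was at the start of the episode below 0.03 m); the robot touches nothing.
It fails at once if the mug stand's screw is turned (distance of mug_wing_tip from where it was at the start of the episode above 0.008 m).
It fails at once if the soap pump is pushed about or knocked over (angle between soap_pump's own z axis and vertical above 0.3 rad or distance of soap_pump from where it was at the start of the episode above 0.03 m).
It also fails if it takes over 35 s, if anything falls off the work surface, if the arm or the gripper's body presses on something with over 40 N, if the wrist force passes 120 N, or if a joint passes its speed limit or range.

## Working session

There is one attempt and no reset: what is moved stays moved. The work goes in short steps, Python scripts to look and compute and a tool call to move; the robot and the scene stay as the last step left them, time stands still between calls to the robot, and variables do not carry over. Pictures are saved under pics/ and viewed, at most 10 in all, crops included, and the job is handed in when it is done.

Besides the shell and the picture viewer there is one more tool, called after ">>>" by a JSON object that holds its "op" and its "data". servo_tool: Moves the arm, as the interface text tells. Its arguments: {"type":"object","properties":{"motion":{"type":"array"}},"required":["motion"]}

```bash
mkdir -p pics
python3 - <<'E'
from bench import ctrl
import cv2,numpy as np
o=ctrl.get_obs();print(o['time_s'],o['eef_pos'],o['eef_rot'],o['opening'])
for n in('top','side'):
    c=ctrl.camera(n);np.savez(f'{n}.npz',**c)
    cv2.imwrite(f'pics/{n}.png',c['pixels'][:,:,::-1]);print(n,c['R'],c['t'],c['fx'],c['cx'],c['cy'])
E
```

```text
0.0 [0.22349407 0.52923016 0.25539944] [-3.40323312e-04  1.98568268e-01  9.80086666e-01 -8.08476358e-04] 1.0054967046478736
top [[-0.01852275 -0.99977992  0.00984963]
 [-0.99875357  0.01804526 -0.04653691]
 [ 0.04634893 -0.01069934 -0.99886801]] [0.01972913 0.47334784 1.11039504] 478.713691583481 322.1417469164112 240.21219338325537
side [[ 0.79377392 -0.60779836  0.02245267]
 [-0.28454509 -0.40373116 -0.86950287]
 [ 0.53754726  0.68379991 -0.49341731]] [-0.37253182  0.21500986  0.64487398] 445.34644297842925 316.06951463478896 246.93639379342454
```

View pics/top.png

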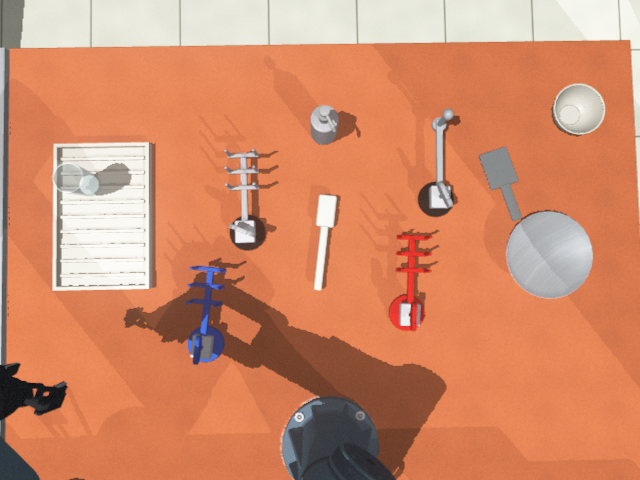

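View pics/side.png

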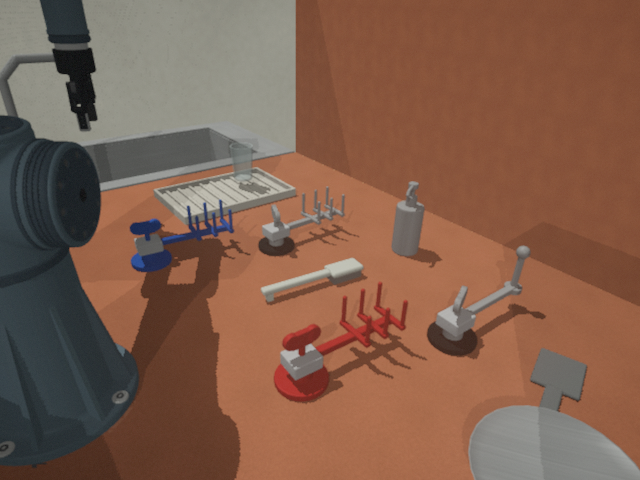

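Candidates: the grey three-prong rack at top (245,232) is the plate rack. The look-alikes are the blue rack (205,343) and red rack (408,312). The mug stand, with its single ball post, is at (437,197) and the pump at (323,122). I choose (245,232) and check it in a close crop.

```bash
cat > h.py <<'E'
import numpy as np,cv2
def world(c,R=None,t=None):
    R=c['R'] if R is None else R; t=c['t'] if t is None else t
    v,u=np.mgrid[:480,:640]; d=c['depth']
    P=np.stack([(u-c['cx'])/c['fx']*d,(v-c['cy'])/c['fy']*d,d],-1)
    return (P-t)@R   # R^T(P-t)
def line(P):
    m=P.mean(0);_,_,V=np.linalg.svd(P-m);a=V[0]*np.sign(V[0][0]);e=(P-m)@a
    return m,np.degrees(np.arctan2(a[1],a[0])),np.ptp(e)
E
python3 - <<'E'
from h import *
c=dict(np.load('top.npz'));W=world(c)
cv2.imwrite('pics/crop.png',cv2.resize(c['pixels'][135:265,200:290,::-1],None,fx=4.5,fy=4.5,interpolation=cv2.INTER_CUBIC))
S=W[140:262,205:285].reshape(-1,3)
print('counter z',np.median(W[250:300,240:300,2]))
hsv=cv2.cvtColor(c['pixels'],cv2.COLOR_RGB2HSV)[140:262,205:285].reshape(-1,3)
g=hsv[:,1]<90
near=(S[:,0]<np.median(S[:,0]))
for lo,hi in((.01,.03),(.035,.065),(.075,.12)):
    m=(S[:,2]>lo)&(S[:,2]<hi)&g;Q=S[m];print(lo,len(Q),Q.min(0),Q.max(0))
    for s,n in((Q[:,0]<.5,'near'),(Q[:,0]>=.5,'far')):
        if s.sum()>4: print(n,s.sum(),Q[s].mean(0),line(Q[s][:,:2]))
E
```

```text
counter z 0.0011570320513080408
0.01 130 [0.45608259 0.15886466 0.01005405] [0.53394668 0.22387883 0.01798221]
near 102 [0.4710456  0.19557861 0.01347062] (array([0.4710456 , 0.19557861]), np.float64(70.26850694083232), np.float64(0.0684991982015239))
far 28 [0.52148903 0.20114017 0.01353085] (array([0.52148903, 0.20114017]), np.float64(-75.45027467293878), np.float64(0.05932576604251991))
0.035 1055 [0.47043227 0.15234214 0.03797876] [0.67445404 0.22195753 0.06487376]
near 199 [0.48226474 0.18541831 0.05535079] (array([0.48226474, 0.18541831]), np.float64(88.11606776369986), np.float64(0.04504080867661195))
far 856 [0.59289262 0.18574108 0.05248647] (array([0.59289262, 0.18574108]), np.float64(1.7474251901704432), np.float64(0.17497268147537143))
0.075 227 [0.47962081 0.15349464 0.07617971] [0.67258147 0.21970874 0.10714223]
near 101 [0.49141709 0.1782258  0.09788525] (array([0.49141709, 0.1782258 ]), np.float64(71.10292635359542), np.float64(0.055931069921797444))
far 126 [0.6009992  0.1910699  0.09529256] (array([0.6009992, 0.1910699]), np.float64(-7.059266510697518), np.float64(0.17594012903107814))
```

View pics/crop.png

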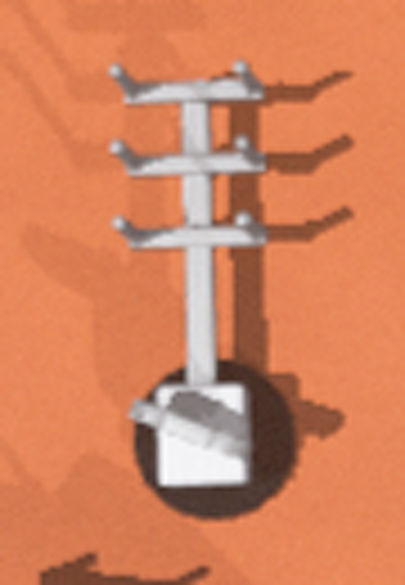

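The crop shows the grey rack with three prong pairs. Its wing runs from (135,408) to (245,445), backed off about 70 degrees from the arm. Next I refine the blade and arm lines.

Run:
```python
from h import *
c=dict(np.load('top.npz'));W=world(c)
S=W[140:262,205:285].reshape(-1,3)
b=S[(S[:,2]>.088)&(S[:,2]<.11)&(S[:,0]<.545)]
print('blade',len(b),np.median(b[:,2]),line(b[:,:2]),(b.min(0)+b.max(0))/2, np.ptp(b,0), cv2.minAreaRect((b[:,:2]*1000).astype(np.float32)))
k=S[(S[:,2]>.045)&(S[:,2]<.062)&(S[:,0]<.525)];print('block',np.median(k[:,2]),cv2.minAreaRect((k[:,:2]*1000).astype(np.float32)))
a=S[(S[:,2]>.03)&(S[:,2]<.065)&(S[:,0]>.535)&(S[:,0]<.575)];print('arm',np.median(a[:,2]),line(a[:,:2]))
f=S[(S[:,2]<.03)&(S[:,2]>.006)&(S[:,0]<.56)];print('foot',cv2.minEnclosingCircle((f[:,:2]*1000).astype(np.float32)))
from bench import ctrl
o=ctrl.get_obs();from scipy.spatial.transform import Rotation as Ro
print(o['eef_pos'],Ro.from_quat(np.roll(o['eef_rot'],-1)).as_matrix().round(3))
for n,uv in(('pump',(323,122)),('blue',(205,343)),('mug',(437,197))):print(n,W[uv[1],uv[0]])
```

```text
blade 130 0.0982374480679506 (array([0.49430866, 0.18417333]), np.float64(67.91903281036363), np.float64(0.060763965411208654)) [0.4941351  0.18546368 0.09698018] [0.02902857 0.05630579 0.01366902] ((494.6100769042969, 184.81422424316406), (60.76362228393555, 9.877443313598633), 68.10661315917969)
block 0.05579438313840459 ((497.8018798828125, 185.69094848632812), (44.80046081542969, 54.45146560668945), 89.50283813476562)
arm 0.05015657791069314 (array([0.55458201, 0.18545511]), np.float64(-0.28412516387721076), np.float64(0.040018570957120275))
foot ((495.7221374511719, 193.46275329589844), 103.29724884033203)
[0.22351482 0.52929673 0.25546103] [[-0.921  0.389 -0.001]
 [ 0.389  0.921 -0.001]
 [ 0.    -0.002 -1.   ]]
pump [0.72118451 0.005735   0.12142965]
blue [0.24812302 0.27537791 0.05807916]
mug [ 0.56434863 -0.24944668  0.05878256]
```

>>> {"op": "servo_tool", "data": {"motion": [[[-3.8,-2.1,0,0,-1],[-7.6,-4.2,0,0,-1],[-11.5,-6.3,0,0,-1],[-15.3,-8.5,0,0,-1],[-19.2,-10.6,0,0,-1]]]}}

```text
time_s: 0.6
eef_pos: [0.3598, 0.3557, 0.2559]
eef_rot: [-0.0, 0.198, 0.98, -0.0]
wrist_force: [1.3, -0.5, 0.4]
opening: 0.996
grasp_force: 0.0
```

>>> {"op": "servo_tool", "data": {"motion": [[[-3.8,-2.1,0,0,-1],[-7.6,-4.2,0,0,-1],[-11.5,-6.3,0,0,-1],[-15.3,-8.5,0,0,-1],[-19.2,-10.6,0,0,-1]]]}}

```text
time_s: 1.1
eef_pos: [0.4955, 0.1833, 0.256]
eef_rot: [-0.0, 0.199, 0.98, -0.0]
wrist_force: [0.2, -0.1, 0.8]
opening: 1.001
grasp_force: 0.0
```

>>> {"op": "servo_tool", "data": {"motion": [[[0,0,0,8.5,-1],[0,0,0,17,-1],[0,0,0,25.5,-1],[0,0,0,34,-1],[0,0,0,42.5,-1]]]}}

```text
time_s: 1.6
eef_pos: [0.4947, 0.1848, 0.2558]
eef_rot: [-0.0, 0.543, 0.84, -0.0]
wrist_force: [-0.7, 0.8, 0.2]
opening: 1.001
grasp_force: 0.0
```

>>> {"op": "servo_tool", "data": {"motion": [[[0,0,0,8.5,-1],[0,0,0,17,-1],[0,0,0,25.5,-1],[0,0,0,34,-1],[0,0,0,42.5,-1]]]}}

```text
time_s: 2.1
eef_pos: [0.4947, 0.1849, 0.2558]
eef_rot: [-0.0, 0.81, 0.586, -0.0]
wrist_force: [-0.3, -0.0, -0.5]
opening: 0.999
grasp_force: 0.0
```

>>> {"op": "servo_tool", "data": {"motion": [[[0,0,0,4.1,-1],[0,0,0,4.1,-1],[0,0,0,4.1,-1],[0,0,0,4.1,-1]]]}}

```text
time_s: 2.5
eef_pos: [0.4949, 0.1849, 0.2561]
eef_rot: [-0.0, 0.829, 0.56, -0.0]
wrist_force: [-0.5, -0.5, 0.0]
opening: 0.999
grasp_force: 0.0
```

Run:
```python
from h import *
from bench import ctrl
from scipy.spatial.transform import Rotation as Ro
o=ctrl.get_obs();c=ctrl.camera('wrist')
T=np.eye(4);T[:3,:3]=Ro.from_quat(np.roll(o['eef_rot'],-1)).as_matrix();T[:3,3]=o['eef_pos']
X=np.linalg.inv(T@c['hand_eye']);W=world(c,X[:3,:3],X[:3,3])
cv2.imwrite('pics/w1.png',c['pixels'][:,:,::-1])
S=W[c['depth']>0]
S=S[np.hypot(S[:,0]-.495,S[:,1]-.185)<.045]
b=S[(S[:,2]>.09)&(S[:,2]<.11)]
print('blade',len(b),np.median(b[:,2]),line(b[:,:2]),cv2.minAreaRect((b[:,:2]*1000).astype(np.float32)))
k=S[(S[:,2]>.048)&(S[:,2]<.062)];print('block',len(k),cv2.minAreaRect((k[:,:2]*1000).astype(np.float32)))
```

```text
blade 1113 0.09561124396845108 (array([0.49717042, 0.18653267]), np.float64(68.10570070309892), np.float64(0.058503329109492394)) ((496.2969665527344, 184.21334838867188), (58.495487213134766, 10.008206367492676), 67.90665435791016)
block 2485 ((505.42327880859375, 184.07125854492188), (68.83208465576172, 44.30309295654297), 1.158402681350708)
```

View pics/w1.png

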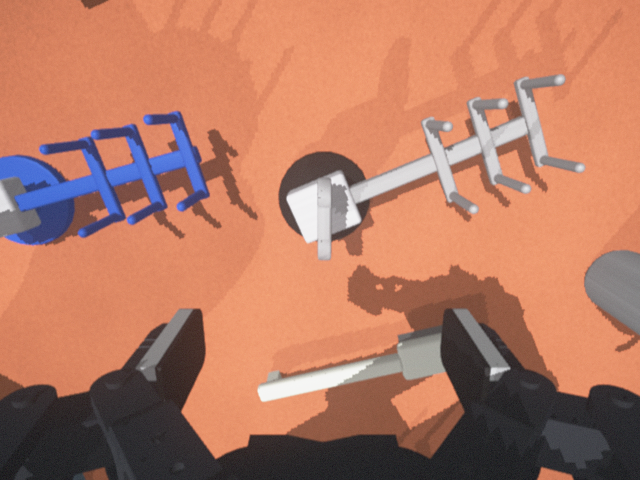

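The wrist view shows the grey wing at (323,218), lined up with the jaw plane. Both views agree on the axis within 2 mm, so I descend.

>>> {"op": "servo_tool", "data": {"motion": [[[0,0,4,0,-1],[0,0,8,0,-1],[0,0,11,0,-1],[0,0,14,0,-1],[0,0,16.4,0,-1]]]}}

```text
time_s: 3.05
eef_pos: [0.4943, 0.1848, 0.0904]
eef_rot: [-0.0, 0.829, 0.559, -0.001]
wrist_force: [0.2, -0.1, -0.0]
opening: 0.999
grasp_force: 0.0
```

>>> {"op": "servo_tool", "data": {"motion": [[[0,0,0,0,-0.3],[0,0,0,0,0.3],[0,0,0,0,1],[0,0,0,0,1],[0,0,0,0,1]]]}}

```text
time_s: 3.55
eef_pos: [0.4959, 0.1851, 0.0936]
eef_rot: [0.001, 0.829, 0.559, 0.001]
wrist_force: [0.0, 0.3, -0.4]
opening: 0.144
grasp_force: 0.0
```

>>> {"op": "servo_tool", "data": {"motion": [[[0,0,0,0,1],[0,0,0,0,1],[0,0,0,0,1],[0,0,0,0,1],[0,0,0,0,1]]]}}

```text
time_s: 4.05
eef_pos: [0.496, 0.185, 0.0936]
eef_rot: [0.001, 0.829, 0.559, 0.001]
wrist_force: [0.2, -0.1, 6.3]
opening: 0.108
grasp_force: 59.4
```

>>> {"op": "servo_tool", "data": {"motion": [[[0,0,0,6,1],[0,0,0,12,1],[0,0,0,18,1],[0,0,0,24,1],[0,0,0,30,1]]]}}

```text
time_s: 4.55
eef_pos: [0.4963, 0.1848, 0.0937]
eef_rot: [0.001, 0.946, 0.324, 0.001]
wrist_force: [0.9, -2.8, 5.4]
opening: 0.108
grasp_force: 59.2
```

>>> {"op": "servo_tool", "data": {"motion": [[[0,0,0,6,1],[0,0,0,12,1],[0,0,0,18,1],[0,0,0,24,1],[0,0,0,30,1]]]}}

```text
time_s: 5.05
eef_pos: [0.4964, 0.1845, 0.0936]
eef_rot: [0.0, 0.998, 0.068, 0.002]
wrist_force: [0.5, -3.8, 6.1]
opening: 0.103
grasp_force: 59.2
```

```bash
cat > st.py <<'E'
from bench import ctrl
import numpy as np
o=ctrl.get_obs();q=o['eef_rot'];print(o['time_s'],o['eef_pos'],'yaw',np.degrees(2*np.arctan2(q[2],q[1])),o['torque'],o['wrist_force'],o['opening'],o['q'][5])
E
python3 st.py
```

```text
5.05 [0.49641013 0.18448627 0.09364319] yaw 7.763528569251784 [-0.53745619 -0.12266941  0.06022034] [ 0.4630608  -3.76870899  6.09961038] 0.10321775204270624 1.5681619634727704
```

Torque is only the drag so far. I step on in small turns to the stop.

>>> {"op": "servo_tool", "data": {"motion": [[[0,0,0,3,1],[0,0,0,6,1],[0,0,0,8,1],[0,0,0,8,1]]]}}

```text
time_s: 5.45
eef_pos: [0.4964, 0.1844, 0.0937]
eef_rot: [0.001, 1.0, -0.0, 0.002]
wrist_force: [-0.4, -3.8, 5.5]
opening: 0.105
grasp_force: 59.4
```

```bash
python3 st.py
```

```text
5.45 [0.49642596 0.18439154 0.09365533] yaw -0.0039583834928244846 [-0.5184426  -0.06080341  0.4461716 ] [-0.4196684  -3.84425359  5.48936127] 0.1050761480087006 1.7039269692006052
```

>>> {"op": "servo_tool", "data": {"motion": [[[0,0,0,2,1],[0,0,0,4,1],[0,0,0,4,1]]]}}

```text
time_s: 5.75
eef_pos: [0.4965, 0.1844, 0.0937]
eef_rot: [0.001, 0.999, -0.033, 0.002]
wrist_force: [1.3, -2.6, 6.3]
opening: 0.108
grasp_force: 81.3
```

```bash
python3 st.py
```

```text
5.75 [0.4964574  0.18440284 0.09373511] yaw -3.825499840804787 [-0.4655309  -0.0306658   1.67409075] [ 1.25849858 -2.64466995  6.32209354] 0.10803397682470144 1.7716562102885565
```

The stop was met at yaw about +1.2°, where torque rises past the drag at roughly 0.32 N·m per degree. That matches the arm direction, so the target yaw is about 46°: turn back 50°.

>>> {"op": "servo_tool", "data": {"motion": [[[0,0,0,-6,1],[0,0,0,-12,1],[0,0,0,-18,1],[0,0,0,-24,1],[0,0,0,-30,1]]]}}

```text
time_s: 6.25
eef_pos: [0.4964, 0.1847, 0.0937]
eef_rot: [0.0, 0.974, 0.227, 0.001]
wrist_force: [0.5, -1.0, 4.5]
opening: 0.109
grasp_force: 59.3
```

>>> {"op": "servo_tool", "data": {"motion": [[[0,0,0,-6,1],[0,0,0,-12,1],[0,0,0,-17,1],[0,0,0,-20,1],[0,0,0,-20,1]]]}}

```text
time_s: 6.75
eef_pos: [0.4962, 0.1849, 0.0937]
eef_rot: [0.001, 0.92, 0.391, 0.001]
wrist_force: [0.5, -1.4, 6.2]
opening: 0.104
grasp_force: 59.3
```

```bash
python3 st.py
```

```text
6.75 [0.4962099  0.18487961 0.09365051] yaw 46.08329669100575 [-0.21970525  0.04433495  0.0829975 ] [ 0.46899676 -1.35881041  6.16849315] 0.10435778413774935 0.8991858859959042
```

Yaw 46.1°. Release and rise.

>>> {"op": "servo_tool", "data": {"motion": [[[0,0,0,0,0.5],[0,0,0,0,-0.2],[0,0,0,0,-1],[0,0,0,0,-1],[0,0,0,0,-1]]]}}

```text
time_s: 7.25
eef_pos: [0.4949, 0.1849, 0.0921]
eef_rot: [-0.0, 0.921, 0.391, -0.0]
wrist_force: [0.2, 0.0, -0.6]
opening: 0.914
grasp_force: 0.0
```

>>> {"op": "servo_tool", "data": {"motion": [[[0,0,0,0,-1],[0,0,-3,0,-1],[0,0,-7,0,-1],[0,0,-11,0,-1],[0,0,-16,0,-1]]]}}

```text
time_s: 7.75
eef_pos: [0.4938, 0.1847, 0.2525]
eef_rot: [-0.0, 0.921, 0.391, -0.001]
wrist_force: [0.9, 0.2, 0.7]
opening: 0.998
grasp_force: 0.0
```

>>> {"op": "servo_tool", "data": {"motion": [[[0,0,0,0,-1],[0,0,0,0,-1],[0,0,0,0,-1]]]}}

```text
time_s: 8.05
eef_pos: [0.4942, 0.1848, 0.251]
eef_rot: [-0.0, 0.921, 0.391, -0.001]
wrist_force: [-0.0, 0.5, -0.4]
opening: 1.002
grasp_force: 0.0
```

Run:
```python
from h import *
from bench import ctrl
from scipy.spatial.transform import Rotation as Ro
o=ctrl.get_obs();c=ctrl.camera('wrist')
T=np.eye(4);T[:3,:3]=Ro.from_quat(np.roll(o['eef_rot'],-1)).as_matrix();T[:3,3]=o['eef_pos']
X=np.linalg.inv(T@c['hand_eye']);W=world(c,X[:3,:3],X[:3,3])
cv2.imwrite('pics/w2.png',c['pixels'][:,:,::-1])
S=W[c['depth']>0]
b=S[(S[:,2]>.09)&(S[:,2]<.11)&(np.hypot(S[:,0]-.495,S[:,1]-.185)<.045)]
print('blade',line(b[:,:2]),cv2.minAreaRect((b[:,:2]*1000).astype(np.float32)))
a=S[(S[:,2]>.03)&(S[:,2]<.06)&(S[:,0]>.535)&(S[:,0]<.58)&(abs(S[:,1]-.185)<.02)];print('arm',line(a[:,:2]))
```

```text
blade (array([0.49779105, 0.18544901]), np.float64(45.932182748081274), np.float64(0.05894476354071289)) ((496.5856628417969, 184.02911376953125), (58.937042236328125, 9.967309951782227), 45.7909049987793)
arm (array([0.55778198, 0.18539021]), np.float64(0.7500830871097236), np.float64(0.045110270909825376))
```

View pics/w2.png

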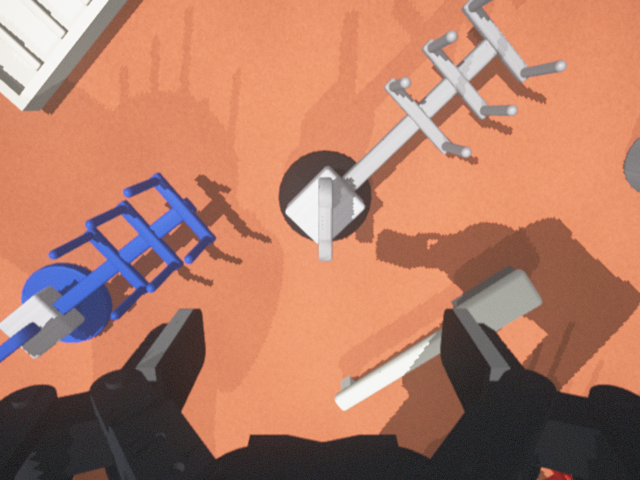

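The wing at (325,218) is 45° off the arm (45.9° against 0.75°). The gripper is clear of everything.

```bash
python3 -c "
from bench import ctrl
print(ctrl.hand_in())"
```

```text
the job is handed in; nothing more can be done
None
```

I turned the plate rack's screw down to its stop, backed it off about 45° (measured in the wrist camera), released it and handed the job in; the arm went nowhere near the mug stand or the soap pump.

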